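# Re-rack the reagent row in reverse order

### The arm

A 6-joint arm with a two-finger parallel gripper is mounted at the origin on a cart in front of the work surface, level with it; the furniture and walls round the work are solid. World frame = base frame: x ahead of the robot, y to its left, z up, the work surface at z = 0. Lengths are in mm, angles in rad, forces in N, time in s.
With the tool pointing down it reaches from about 300 to 775 mm from the base axis. Payload 14.6 kg.
Tool frame: the origin (TCP) lies at the very end of the fingers, on their centre line; the grasp point (between the pads) lies 19 mm behind it; z points along the fingers, y is the line along which they close (so a half turn about z gives the same grasp; the last joint's range is limited). The gripper opens to 94 mm and grips with 3 to 60 N. Pads are 16 mm wide; open, the fingers measure 119 mm over their backs; the gripper's body (75 mm by 177 mm) begins 78 mm behind the grasp point.
Start: joints at [1.25, 0.3, 1.521, -0, 1.321, -0.067], TCP at [138.094, 532.371, 205.446] pointing down, gripper open.
Joint ranges: [-3.03, 3.03], [-0.79, 2.21], [0.23, 2.52], [-1.04, 4.18], [0, 3.07], [-2.55, 2.55]. Speed limits (rad/s): [2.22, 2.22, 2.57, 3.14, 3.14, 3.14].

### API

Orientations are given as [roll, pitch, yaw] about the fixed x, y, z axes, in that order (R = Rz(yaw) Ry(pitch) Rx(roll)).
In Python, from cell import manip, optics gives the robot as it stands.
- The arm moves only by the shell command python3 -m crank 'ROWS' [FORCE]. ROWS is JSON, a list of rows, each a list of 7 numbers: the opening in per cent of the stroke, from 0 (shut) to 100 (fully open), then the shift along the tool's x, y, z in mm, then the turn, a rotation vector about the tool's x, y, z in rad. A call has 1 to 10 rows; each row is the pose to reach, as a shift and turn from the pose commanded when the call began, along the tool's axes at that moment; what a row does not reach only later rows make up. A row lasts 1/10 s, in which the tool goes at most 50 mm and 8.59 degrees, less where a joint would pass 70% of its speed; a pose out of reach is approached as far as the arm can. A call with a gripper value outside its range is refused whole. The fingers move at their own pace and stop on an object; FORCE is the grip in N (left out, the last holds). Time passes only in rows, so rows that repeat a pose let the fingers close. It gives the time, the measured TCP pose, the force, the opening and the grip force at its end, in the units of the state.
- manip.read_state(): the state, without advancing time (a new reading comes with each control period).
- optics.camera(name): name is "scene" or "top" or "wrist"; returns (picture, depth): 420x560x3 uint8, red, green, blue; 420x560 float32, mm along the optical axis (not along the pixel's ray), 0 where there is no reading.
- optics.calibration(name): a dict with "camera_matrix" (3x3 intrinsics, pixels), "R" (3x3) and "t" (3): a world point X has camera coordinates R X + t. Camera axes: x right, y down, z forward; pixel columns grow to the right and rows downward; lengths in mm; the calibration is good to about 2 mm. A picture is of the moment at which its call begins: read the wrist's pose just before it. calibration takes no time and is no camera call; for the wrist camera it gives the pose at the moment of the call.
- manip.sign_off(): hands the job in; it is judged then, once.
The state is a dict: "clock": time; "joints": joint angles; "qd": joint speeds; "effort": joint torques, N m; "eef_pos": TCP position; "eef_rot": TCP orientation; "wrist_force": force on the tool from outside, world axes, zero at the start; "moment": the same for the moment, N m; "finger_gap": finger opening in mm; "finger_force": force on a finger pad.
Only numpy, scipy, OpenCV 4.12 (cv2) and the standard library are available. Lean on these libraries where they do the work, as an engineer would, in place of code of your own. Each camera call takes 0.05 s, during which the arm holds its last target. There are 200 camera calls.

### The job

The next group runs the reagent series backwards: move the two dropper bottles and two jars from the wooden rack into the blue rack in reverse order, so that what stood at the left end of the wooden rack stands at the right end of the blue rack (as seen from the robot), and so on along the row. Put one in each pocket, standing upright on the pocket floor; keep them upright on the way and set them down gently, without dropping them.

Things in the scene. Friction and masses are not known exactly. Their poses are not given: they have to be found in the camera images.
- wood_rack: Origin: centre of underside, on the bench; x away from the robot, y along the row to its left (turned up to 9 deg). Pocket centres: x = 0, y = +114, +38, -38, -114 mm; 72 mm square inside; floor at z = 4 mm, walls 4 mm thick, tops at 12 mm; end cheeks at y = +-155 mm, 34 mm high. Brown wooden rack of four pockets in a row, fixed, all filled at the start; before or behind the other rack.
- blue_rack: Origin: centre of underside, on the bench; x away from the robot, y along the row to its left (turned up to 9 deg). Pocket centres: x = 0, y = +114, +38, -38, -114 mm; 72 mm square inside; floor at z = 4 mm, walls 4 mm thick, tops at 12 mm; end cheeks at y = +-155 mm, 34 mm high. Blue plastic rack, same shape, fixed, empty at first. A tall fume box stands at x > 0.55, y > 0.24 m.
- amber_dropper_center (a point): brown glass dropper bottle with black collar and red rubber bulb; body 36 mm diameter for its lower 50 mm, collar 22 mm diameter, bulb 12 mm diameter, 97 mm tall. Point: on its upright axis, half-way up. It stands in one of the wooden rack's pockets at the start, on a 3 mm pad (foot 7 mm above the bench); z axis up; loose, 0.04 to 0.2 kg.
- pad_amber_dropper: orange round pad, 66 mm diameter, 3 mm thick, fixed on the floor of the wooden rack's pocket where the amber dropper stands at the start; it stays there and so still marks that pocket once the bottle or jar is gone. Origin: centre of its underside; axes as the wooden rack's.
- white_dropper_center (a point): white dropper bottle with black collar and red rubber bulb; body 36 mm diameter for its lower 50 mm, collar 22 mm diameter, bulb 12 mm diameter, 97 mm tall. Point: on its upright axis, half-way up. It stands in one of the wooden rack's pockets at the start, on a 3 mm pad (foot 7 mm above the bench); z axis up; loose, 0.04 to 0.2 kg.
- pad_white_dropper: white round pad, 66 mm diameter, 3 mm thick, fixed on the floor of the wooden rack's pocket where the white dropper stands at the start; it stays there and so still marks that pocket once the bottle or jar is gone. Origin: centre of its underside; axes as the wooden rack's.
- black_lid_jar_center (a point): larger white plastic jar with a black screw lid; 54 mm diameter, 71 mm tall. Point: on its upright axis, half-way up. It stands in one of the wooden rack's pockets at the start, on a 3 mm pad (foot 7 mm above the bench); z axis up; loose, 0.04 to 0.2 kg.
- pad_black_lid_jar: grey round pad, 66 mm diameter, 3 mm thick, fixed on the floor of the wooden rack's pocket where the black lid jar stands at the start; it stays there and so still marks that pocket once the bottle or jar is gone. Origin: centre of its underside; axes as the wooden rack's.
- red_lid_jar_center (a point): smaller white plastic jar with a red screw lid; 44 mm diameter, 59 mm tall. Point: on its upright axis, half-way up. It stands in one of the wooden rack's pockets at the start, on a 3 mm pad (foot 7 mm above the bench); z axis up; loose, 0.04 to 0.2 kg.
- pad_red_lid_jar: red round pad, 66 mm diameter, 3 mm thick, fixed on the floor of the wooden rack's pocket where the red lid jar stands at the start; it stays there and so still marks that pocket once the bottle or jar is gone. Origin: centre of its underside; axes as the wooden rack's.
Things that resemble listed ones, but are neither listed nor needed, are in the scene too. Leave any pink or purple look-alike of the part that bears white_dropper_center alone.

How it is judged (in metres and radians):
At the end, for the whole second after the job is handed in: Each bottle or jar stands upright (within 0.1 rad) and at rest on the floor (height within 5 mm) of the blue rack's pocket that mirrors its starting pocket in the wooden rack (left to right order reversed), its centre within 20 mm of the pocket centre along and across the row (((y of pad_amber_dropper in the frame of wood_rack between 0.094 and 0.134 m and y of amber_dropper_center in the frame of blue_rack between -0.134 and -0.094 m) or (y of pad_amber_dropper in the frame of wood_rack between 0.018 and 0.058 m and y of amber_dropper_center in the frame of blue_rack between -0.058 and -0.018 m) or (y of pad_amber_dropper in the frame of wood_rack between -0.058 and -0.018 m and y of amber_dropper_center in the frame of blue_rack between 0.018 and 0.058 m) or (y of pad_amber_dropper in the frame of wood_rack between -0.134 and -0.094 m and y of amber_dropper_center in the frame of blue_rack between 0.094 and 0.134 m)) and x of amber_dropper_center in the frame of blue_rack between -0.02 and 0.02 m and z of amber_dropper_center in the frame of blue_rack between 0.0475 and 0.0575 m and angle between each of amber_dropper_center, white_dropper_center, black_lid_jar_center, red_lid_jar_center's own z axis and vertical below 0.1 rad and linear speed of each of amber_dropper, white_dropper, black_lid_jar, red_lid_jar below 0.02 m/s and ((y of pad_white_dropper in the frame of wood_rack between 0.094 and 0.134 m and y of white_dropper_center in the frame of blue_rack between -0.134 and -0.094 m) or (y of pad_white_dropper in the frame of wood_rack between 0.018 and 0.058 m and y of white_dropper_center in the frame of blue_rack between -0.058 and -0.018 m) or (y of pad_white_dropper in the frame of wood_rack between -0.058 and -0.018 m and y of white_dropper_center in the frame of blue_rack between 0.018 and 0.058 m) or (y of pad_white_dropper in the frame of wood_rack between -0.134 and -0.094 m and y of white_dropper_center in the frame of blue_rack between 0.094 and 0.134 m)) and x of white_dropper_center in the frame of blue_rack between -0.02 and 0.02 m and z of white_dropper_center in the frame of blue_rack between 0.0475 and 0.0575 m and ((y of pad_black_lid_jar in the frame of wood_rack between 0.094 and 0.134 m and y of black_lid_jar_center in the frame of blue_rack between -0.134 and -0.094 m) or (y of pad_black_lid_jar in the frame of wood_rack between 0.018 and 0.058 m and y of black_lid_jar_center in the frame of blue_rack between -0.058 and -0.018 m) or (y of pad_black_lid_jar in the frame of wood_rack between -0.058 and -0.018 m and y of black_lid_jar_center in the frame of blue_rack between 0.018 and 0.058 m) or (y of pad_black_lid_jar in the frame of wood_rack between -0.134 and -0.094 m and y of black_lid_jar_center in the frame of blue_rack between 0.094 and 0.134 m)) and x of black_lid_jar_center in the frame of blue_rack between -0.02 and 0.02 m and z of black_lid_jar_center in the frame of blue_rack between 0.0345 and 0.0445 m and ((y of pad_red_lid_jar in the frame of wood_rack between 0.094 and 0.134 m and y of red_lid_jar_center in the frame of blue_rack between -0.134 and -0.094 m) or (y of pad_red_lid_jar in the frame of wood_rack between 0.018 and 0.058 m and y of red_lid_jar_center in the frame of blue_rack between -0.058 and -0.018 m) or (y of pad_red_lid_jar in the frame of wood_rack between -0.058 and -0.018 m and y of red_lid_jar_center in the frame of blue_rack between 0.018 and 0.058 m) or (y of pad_red_lid_jar in the frame of wood_rack between -0.134 and -0.094 m and y of red_lid_jar_center in the frame of blue_rack between 0.094 and 0.134 m)) and x of red_lid_jar_center in the frame of blue_rack between -0.02 and 0.02 m and z of red_lid_jar_center in the frame of blue_rack between 0.0285 and 0.0385 m); the robot touches nothing.
It fails at once if a bottle or jar is tipped by more than 35 degrees (angle between any of amber_dropper_center, white_dropper_center, black_lid_jar_center, red_lid_jar_center's own z axis and vertical above 0.61 rad).
It fails at once if a bottle or jar is dropped or slammed into the blue rack (faster than 0.6 m/s with its foot less than 50 mm above the pocket floor) ((x of amber_dropper_center in the frame of blue_rack between -0.04 and 0.04 m and y of amber_dropper_center in the frame of blue_rack between -0.155 and 0.155 m and z of amber_dropper_center in the frame of blue_rack below 0.1025 m and linear speed of amber_dropper above 0.6 m/s) or (x of white_dropper_center in the frame of blue_rack between -0.04 and 0.04 m and y of white_dropper_center in the frame of blue_rack between -0.155 and 0.155 m and z of white_dropper_center in the frame of blue_rack below 0.1025 m and linear speed of white_dropper above 0.6 m/s) or (x of black_lid_jar_center in the frame of blue_rack between -0.04 and 0.04 m and y of black_lid_jar_center in the frame of blue_rack between -0.155 and 0.155 m and z of black_lid_jar_center in the frame of blue_rack below 0.0895 m and linear speed of black_lid_jar above 0.6 m/s) or (x of red_lid_jar_center in the frame of blue_rack between -0.04 and 0.04 m and y of red_lid_jar_center in the frame of blue_rack between -0.155 and 0.155 m and z of red_lid_jar_center in the frame of blue_rack below 0.0835 m and linear speed of red_lid_jar above 0.6 m/s)).
It also fails if it takes over 96 s, if anything falls off the work surface, if the arm or the gripper's body presses on something with over 40 N, if the wrist force passes 120 N, or if a joint passes its speed limit or range.

## Working session

There is one attempt and no reset: what is moved stays moved. The work goes in short steps, Python scripts to look and compute and a shell command to move; the robot and the scene stay as the last step left them, time stands still between calls to the robot, and variables do not carry over. Pictures are saved under pics/ and viewed, at most 14 in all, crops included, and the job is handed in when it is done.

```bash
ls; mkdir -p pics; python3 - <<'E'
from cell import manip, optics
import cv2, numpy as np
print(manip.read_state())
for n in ["scene","top"]:
    p,d=optics.camera(n); cv2.imwrite(f"pics/{n}0.png",p[:,:,::-1]); np.save(f"pics/{n}0.npy",d); c=optics.calibration(n); print(n,c)
E
```

```text
pics
{'clock': 0.0, 'joints': array([ 1.25039551e+00,  3.00475700e-01,  1.52157755e+00, -5.72869593e-06,
        1.32069862e+00, -6.66281158e-02]), 'qd': array([-1.08303473e-03, -9.97579290e-05, -3.50797677e-04,  1.34630840e-04,
       -4.96239207e-04, -5.43191981e-04]), 'effort': array([ 2.58865388e-03, -5.31803906e+01, -3.52734590e+01,  7.09072687e-02,
        2.44325126e-02, -9.84726557e-05]), 'eef_pos': array([138.01840838, 532.13094995, 204.88530074]), 'eef_rot': array([-3.14043564e+00, -7.16429020e-05,  2.88782134e+00]), 'wrist_force': array([0.41235646, 0.43243168, 0.14254642]), 'moment': array([-0.02181939,  0.01353441,  0.00813447]), 'finger_force': 0.0, 'finger_gap': 94.20066271667038}
scene {'camera_matrix': array([[416.3714114 ,   0.        , 270.61724285],
       [  0.        , 416.3714114 , 212.60151292],
       [  0.        ,   0.        ,   1.        ]]), 'R': array([[ 0.63060007, -0.77604898,  0.00956698],
       [-0.38912672, -0.32681316, -0.86126277],
       [ 0.67150871,  0.53938959, -0.50806979]]), 't': array([-425.35532444,  258.30407575,  541.25958668])}
top {'camera_matrix': array([[515.65047699,   0.        , 280.92142642],
       [  0.        , 515.65047699, 219.11378584],
       [  0.        ,   0.        ,   1.        ]]), 'R': array([[ 0.01395345, -0.99985684,  0.0095708 ],
       [-0.99410282, -0.01490132, -0.10741295],
       [ 0.10754019, -0.00801558, -0.99416843]]), 't': array([-89.35271357, 573.94487397, 977.63643581])}
```

View pics/scene0.png

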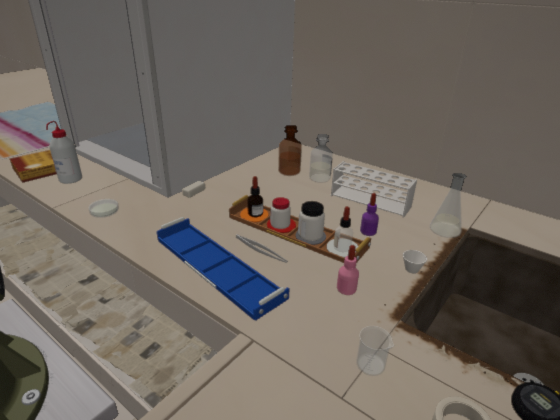

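View pics/top0.png

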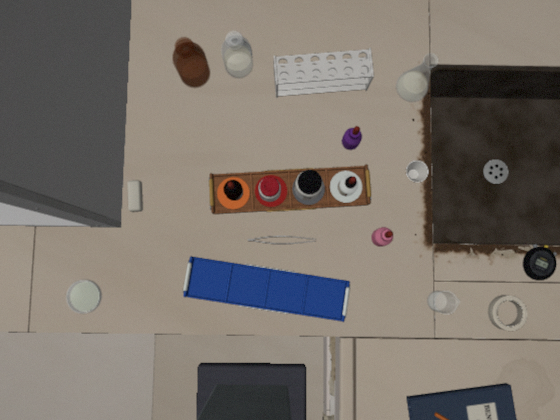

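The scene view shows both racks, with the blue one nearer the robot. In the top view, the wooden rack holds, left to right: amber dropper (232,193), red jar (270,190), black jar (309,185) and white dropper (347,185). The blue rack spans about (187,277) to (348,302). The look-alikes are a purple dropper (352,137), a pink dropper (382,236) and a big brown bottle (190,62). All of these stand outside the rack.

```bash
cat > h.py <<'E'
import numpy as np, cv2
from cell import manip, optics
def ray(name,uv,z,c=None):
    c=c or optics.calibration(name); K,R,t=c["camera_matrix"],c["R"],c["t"]
    o=-R.T@t; d=R.T@np.linalg.inv(K)@np.array([uv[0],uv[1],1.]); return (o+d*(z-o[2])/d[2])
def world(d,c):
    K,R,t=c["camera_matrix"],c["R"],c["t"]; v,u=np.indices(d.shape)
    P=np.stack([(u-K[0,2])/K[0,0]*d,(v-K[1,2])/K[1,1]*d,d],-1); return (P-t)@R
def blobs(m,amin=15):
    n,l,s,c=cv2.connectedComponentsWithStats(m.astype(np.uint8)); return [(c[i].round(1),s[i,4],l==i) for i in range(1,n) if s[i,4]>=amin]
E
python3 - <<'E'
from h import *
p=cv2.imread("pics/top0.png"); d=np.load("pics/top0.npy"); c=optics.calibration("top"); W=world(d,c)
h=cv2.cvtColor(p,cv2.COLOR_BGR2HSV); H,S,V=[h[...,i].astype(int) for i in range(3)]
roi=np.zeros(H.shape,bool); roi[160:325,175:380]=1
b=(abs(H-112)<12)&(S>130)&roi
k=max(blobs(b,300),key=lambda x:x[1]); pts=np.argwhere(k[2])[:,::-1].astype(np.float32)
r=cv2.minAreaRect(np.array([ray("top",q,8,c)[:2] for q in pts],np.float32)); print("blue rect z8",r, cv2.boxPoints(r).round(1).tolist())
# cheeks by depth near blue & wood
for nm,sl in (("blue",(slice(250,325),slice(175,360))),("wood",(slice(160,220),slice(200,380)))):
    w=W[sl].reshape(-1,3); q=w[(w[:,2]>27)&(w[:,2]<37)]
    print(nm,"cheek pts",len(q)); mid=np.median(w[:,1])
    for s in (q[q[:,1]>mid+100],q[q[:,1]<mid-100]): print(len(s),s.mean(0).round(1),s.min(0).round(0),s.max(0).round(0))
# objects: top surfaces by depth
w=W[160:220,200:380]
for nm,lo,hi in(("black",70,86),("red",58,70),("dropper",85,110)):
    for q in blobs((w[...,2]>lo)&(w[...,2]<hi),8):
        m=q[2]; print(nm,q[0]+[200,160],q[1],w[m].mean(0).round(1), ((w[m].min(0)+w[m].max(0))/2).round(1))
# pads
for nm,m in (("orange",(H>5)&(H<18)&(S>200)&(V>150)),("redpad",((H<4)|(H>174))&(S>180)),("white",(S<40)&(V>170))):
    for q in blobs(m&roi,60): 
        ys,xs=np.nonzero(q[2]); print(nm,q[0],q[1],xs.min(),xs.max(),ys.min(),ys.max())
cv2.imwrite("pics/crop.png",cv2.resize(p[160:325,175:380],None,fx=3.6,fy=3.6,interpolation=cv2.INTER_CUBIC))
E
```

```text
blue rect z8 ((440.0000305175781, -54.58909606933594), (318.4728088378906, 77.96405029296875), 81.98905944824219) [[379.20001220703125, -206.8000030517578], [456.3999938964844, -217.6999969482422], [500.79998779296875, 97.69999694824219], [423.6000061035156, 108.5]]
blue cheek pts 242
124 [460.7  99.2  32.7] [422.  93.  27.] [497. 106.  37.]
118 [ 417.4 -206.9   32.3] [ 380. -215.   27.] [ 457. -201.   37.]
wood cheek pts 308
131 [624.9  54.1  32.4] [588.   6.  27.] [665.  63.  36.]
125 [ 646.  -247.2   32.6] [ 610. -256.   27.] [ 678. -199.   37.]
black [308.9 181.7] 462 [ 641.9 -132.4   77.7] [ 642.2 -132.8   76.8]
black [349.3 183.1] 59 [ 640.7 -208.7   75.9] [ 643.2 -210.1   77.3]
black [231.5 188.1] 58 [627.6  13.1  75.7] [630.   14.3  75.4]
red [306.5 189.2] 106 [ 630.1 -128.8   61.8] [ 640.3 -132.7   64. ]
red [268.8 186.8] 301 [633.  -56.8  65.6] [633.7 -56.2  64. ]
dropper [351.9 180. ] 40 [ 642.2 -210.2   99.8] [ 642.5 -210.4   97. ]
dropper [230. 185.] 41 [629.4  13.8  99.5] [629.5  14.3  96.7]
redpad [271.3 189.5] 543 255 286 175 206
white [343.4 186.8] 406 331 360 171 201
```

View pics/crop.png

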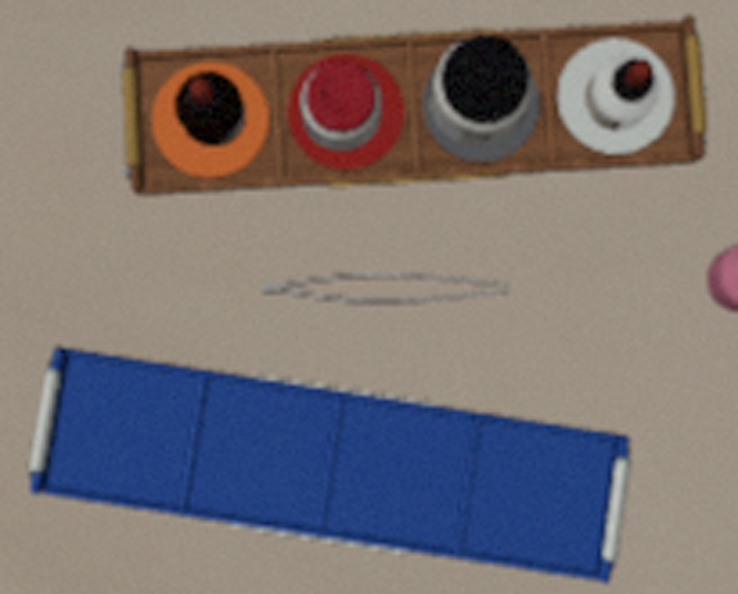

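In the crop the pads read, left to right: orange (210,118), red (345,110), grey (480,110) and white (615,95). Each carries the matching bottle or jar, so these are the right four, and the pink one at the far right is outside the rack. The blue rack measures 309 mm cheek to cheek (nominal 310), which agrees. Next I turn the tool so it closes across the row, and move toward the racks.

```bash
cat > to.py <<'E'
# print shift/turn in tool axes from the present pose to x y z with yaw pi/2, tool down
import sys; from h import *; from scipy.spatial.transform import Rotation as Ro
s=manip.read_state(); R=Ro.from_euler("xyz",s["eef_rot"]); p=s["eef_pos"]
T=Ro.from_euler("xyz",[np.pi,0,np.pi/2])
a=np.array(list(map(float,sys.argv[1:])))
print("shift",(R.inv().apply(a-p)).round(1),"turn",(R.inv()*T).as_rotvec().round(3),"gap",s["finger_gap"].round(1),"t",s["clock"])
E
python3 -m crank '[[100,-25,-27,0,0,0,0.13],[100,-50,-54,0,0,0,0.26],[100,-75,-81,0,0,0,0.4],[100,-100,-109,0,0,0,0.53],[100,-125,-136,0,0,0,0.66],[100,-150,-163,0,0,0,0.79],[100,-175,-190,0,0,0,0.92],[100,-200,-217,0,0,0,1.06],[100,-225,-245,0,0,0,1.19],[100,-225,-245,0,0,0,1.317]]' 25
python3 to.py 629.5 14 170
```

```text
clock: 1.1
eef_pos: [295.6, 236.0, 205.4]
eef_rot: [3.141, 0.0, 1.562]
wrist_force: [-0.5, 1.0, 0.4]
finger_gap: 94.1
finger_force: 0.0Traceback (most recent call last):
  File "to.py", line 6, in <module>
    print("shift",(R.inv().apply(a-p)).round(1),"turn",(R.inv()*T).as_rotvec().round(3),"gap",s["finger_gap"].round(1),"t",s["clock"])
                                                                                              ^^^^^^^^^^^^^^^^^^^^^
AttributeError: 'float' object has no attribute 'round'
```

```bash
sed -i 's/s\["finger_gap"\].round(1)/round(s["finger_gap"],1),"F",round(s["finger_force"],1)/' to.py
python3 -m crank '[[100,-24,37,5,0,0,0],[100,-48,74,10,0,0,0],[100,-72,111,15,0,0,0],[100,-96,148,20,0,0,0],[100,-120,185,25,0,0,0],[100,-144,222,30,0,0,0],[100,-168,259,35,0,0,0],[100,-192,296,35,0,0,0],[100,-216,326,35,0,0,0],[70,-222,334,35,0,0,0]]'
python3 to.py 629.5 14 19; python3 -c "
from h import *
p,d=optics.camera('wrist'); cv2.imwrite('pics/w1.png',p[:,:,::-1])"
```

```text
clock: 2.1
eef_pos: [630.0, 14.3, 169.2]
eef_rot: [-3.14, 0.0, 1.569]
wrist_force: [-0.2, 0.0, -0.3]
finger_gap: 89.1
finger_force: 0.0
shift [ -0.2  -0.3 150.2] turn [-0.001  0.    -0.002] gap 89.1 F 0.0 t 2.1
```

View pics/w1.png

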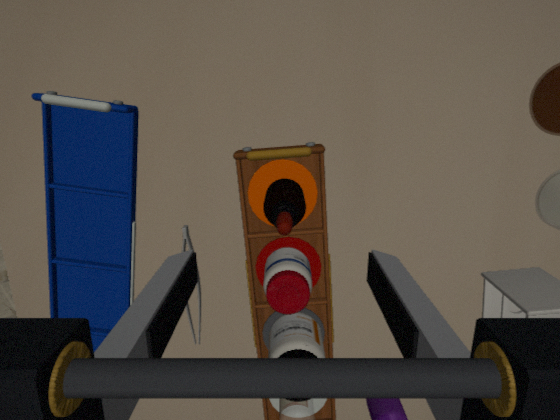

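The wrist view shows the amber dropper centred between the fingers: bulb at (284,225), fingertips at about columns 190 and 370. I'll check its position by casting a ray from this view before descending.

```bash
python3 -c "
from h import *
p=cv2.imread('pics/w1.png');h=cv2.cvtColor(p,cv2.COLOR_BGR2HSV);H,S,V=[h[...,i].astype(int) for i in range(3)]
m=(H>5)&(H<18)&(S>180)&(V>120); m[:, :240]=0;m[:,330:]=0
q=max(blobs(m,100),key=lambda x:x[1]); e=cv2.minAreaRect(np.argwhere(q[2])[:,::-1].astype(np.float32)); x,y=np.nonzero(q[2])[1],np.nonzero(q[2])[0]
print(x.min(),x.max(),y.min(),y.max()); print('pad top',ray('wrist',(x.min(),np.mean(y)),7),ray('wrist',(x.max(),np.mean(y)),7),'pad far edge',ray('wrist',(np.mean(x),y.min()),7))
print('bulb tip',ray('wrist',(284,229),104))
for s in ((231.5,185),): print(ray('top',s,100))
"
```

```text
248 316 159 225
pad top [595.63901942  24.47837108   7.        ] [658.78149067  24.34291277   7.        ] pad far edge [625.69408857  47.57625324   7.        ]
bulb tip [628.72049148  13.1416175  104.        ]
[629.32202038  11.03617268 100.        ]
```

```bash
python3 -m crank '[[68,-0.5,-0.5,30,0,0,0],[68,-0.5,-0.5,65,0,0,0],[68,-0.5,-0.5,100,0,0,0],[68,-0.5,-0.5,130,0,0,0],[68,-0.5,-0.5,146,0,0,0],[68,-0.5,-0.5,150,0,0,0],[30,-0.5,-0.5,150,0,0,0],[20,-0.5,-0.5,150,0,0,0],[20,-0.5,-0.5,150,0,0,0],[20,-0.5,-0.5,150,0,0,0]]' 25
python3 to.py 423.5 -167.1 160
```

```text
clock: 3.15
eef_pos: [628.4, 16.2, 21.5]
eef_rot: [3.14, 0.0, 1.571]
wrist_force: [1.2, -0.5, 2.5]
finger_gap: 35.7
finger_force: 14.2
shift [-183.3 -204.7 -138.8] turn [ 0.002  0.    -0.   ] gap 35.7 F 14.2 t 3.15
```

```bash
python3 -m crank '[[20,0,0,0,0,0,0],[20,0,0,0,0,0,0],[20,0,0,-5,0,0,0],[20,0,0,-20,0,0,0],[20,0,0,-45,0,0,0],[20,0,0,-75,0,0,0],[20,0,0,-105,0,0,0],[20,0,0,-130,0,0,0],[20,0,0,-141,0,0,0],[20,0,0,-141,0,0,0]]' 25
python3 to.py 423.5 -167.1 160
```

```text
clock: 4.15
eef_pos: [628.4, 16.2, 163.3]
eef_rot: [3.139, 0.0, 1.571]
wrist_force: [0.3, 0.0, -0.8]
finger_gap: 35.4
finger_force: 25.0
shift [-183.3 -204.9    2.7] turn [ 0.003  0.    -0.   ] gap 35.4 F 25.0 t 4.15
```

```bash
python3 -m crank '[[20,-8,-9,0,0,0,0],[20,-28,-32,0,0,0,0],[20,-55,-62,0,0,0,0],[20,-85,-96,0,0,0,0],[20,-115,-130,0,0,0,0],[20,-142,-161,0,0,0,0],[20,-164,-186,0,0,0,0],[20,-177,-200,0,0,0,0],[20,-181,-205,0,0,0,0],[20,-181,-205,0,0,0,0]]'
python3 to.py 423.5 -164.5 19; python3 -c "
from h import *
p,d=optics.camera('wrist'); cv2.imwrite('pics/w2.png',p[:,:,::-1])"
```

```text
clock: 5.15
eef_pos: [422.5, -164.8, 160.8]
eef_rot: [-3.141, -0.001, 1.57]
wrist_force: [0.1, -0.6, -1.4]
finger_gap: 35.1
finger_force: 25.0
shift [  0.2   1.1 141.8] turn [-0.001 -0.001 -0.001] gap 35.1 F 25.0 t 5.15
```

View pics/w2.png

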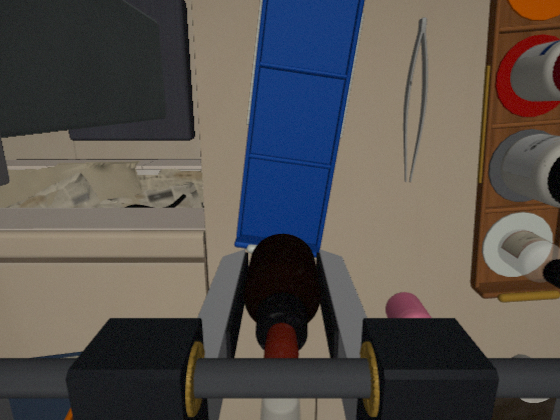

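The amber bottle is upright between the fingers (centre about (283,280)), and the rack's right end shows at about row 245. I'll check the rack edges by ray before lowering.

```bash
python3 -c "
from h import *
for n,q,z in (('divider r2/3 L',(248,156),12),('divider r2/3 R',(332,166),12),('divider 1/2 L',(260,66),12),('R',(346,77),12),('end L',(237,245),12),('wall R near end',(320,250),12)): print(n,ray('wrist',q,z).round(1))
"
```

```text
divider r2/3 L [ 390.9 -126.9   12. ]
divider r2/3 R [ 464.7 -135.8   12. ]
divider 1/2 L [402.7 -53.4  12. ]
R [473.5 -61.9  12. ]
end L [ 378.5 -210.    12. ]
wall R near end [ 456.3 -215.    12. ]
```

```bash
python3 -m crank '[[20,-1,0.5,25,0,0,0],[20,-1,0.5,60,0,0,0],[20,-1,0.5,95,0,0,0],[20,-1,0.5,120,0,0,0],[20,-1,0.5,134,0,0,0],[20,-1,0.5,139,0,0,0],[20,-1,0.5,142,0,0,0],[20,-1,0.5,143.5,0,0,0],[20,-1,0.5,143.5,0,0,0],[20,-1,0.5,143.5,0,0,0]]'
python3 -m crank '[[20,0,0,0.5,0,0,0],[20,0,0,0.5,0,0,0]]'
```

```text
clock: 6.2
eef_pos: [423.8, -165.9, 18.5]
eef_rot: [3.14, 0.001, 1.571]
wrist_force: [-0.5, -0.8, -0.3]
finger_gap: 34.4
finger_force: 25.0
clock: 6.4
eef_pos: [423.8, -166.0, 18.4]
eef_rot: [3.14, 0.001, 1.571]
wrist_force: [-2.3, 1.7, 10.2]
finger_gap: 35.3
finger_force: 25.0
```

Contact is felt at the expected height, so I release and lift.

```bash
python3 -m crank '[[45,0,0,0,0,0,0],[55,0,0,0,0,0,0],[70,0,0,0,0,0,0],[70,0,0,0,0,0,0],[70,0,0,-10,0,0,0],[70,0,0,-40,0,0,0],[70,0,0,-80,0,0,0],[70,0,0,-120,0,0,0],[70,0,0,-145,0,0,0],[70,0,0,-150,0,0,0]]'
python3 to.py 633.5 -56.5 168
python3 - <<'E'
from h import *
c=optics.calibration("top"); p,d=optics.camera("top"); cv2.imwrite("pics/top1.png",p[:,:,::-1]); w=world(d,c)[160:330,170:390]
for q in blobs((w[...,2]>55)&(w[...,2]<115),30): print(q[0]+[170,160],q[1],w[q[2]].mean(0).round(1),w[q[2]].max(0).round(0))
E
```

```text
clock: 7.4
eef_pos: [424.3, -166.2, 170.9]
eef_rot: [3.137, 0.002, 1.571]
wrist_force: [0.1, 0.3, 0.1]
finger_gap: 66.0
finger_force: 0.0
shift [109.7 209.2   3.6] turn [0.005 0.002 0.   ] gap 66.0 F 0.0 t 7.4
[308.4 183.4] 597 [ 639.3 -131.6   73.8] [ 666. -107.   82.]
[268.8 187. ] 314 [632.6 -56.8  65.3] [652. -38.  71.]
[349.9 182.4] 118 [ 640.9 -209.    81.8] [ 654. -199.  107.]
[384.9 235.2] 95 [ 543.1 -275.5   74.2] [ 554. -269.   99.]
```

```bash
python3 -m crank '[[70,14,26,0,0,0,0],[70,34,65,0,0,0,0],[70,54,103,0,0,0,0],[70,74,141,0,0,0,0],[70,92,176,0,0,0,0],[70,105,200,0,0,0,0],[70,110,209,0,0,0,0],[70,110,209,25,0,0,0],[70,110,209,50,0,0,0],[70,110,209,55,0,0,0]]'
python3 to.py 633.5 -57 20; python3 -c "
from h import *
p,d=optics.camera('wrist'); cv2.imwrite('pics/w3.png',p[:,:,::-1])"
```

```text
clock: 8.45
eef_pos: [630.2, -56.0, 108.8]
eef_rot: [-3.136, -0.001, 1.57]
wrist_force: [-0.0, -0.7, -0.2]
finger_gap: 65.7
finger_force: 0.0
shift [-1.   3.8 88.7] turn [-0.006 -0.001 -0.   ] gap 65.7 F 0.0 t 8.45
```

View pics/w3.png

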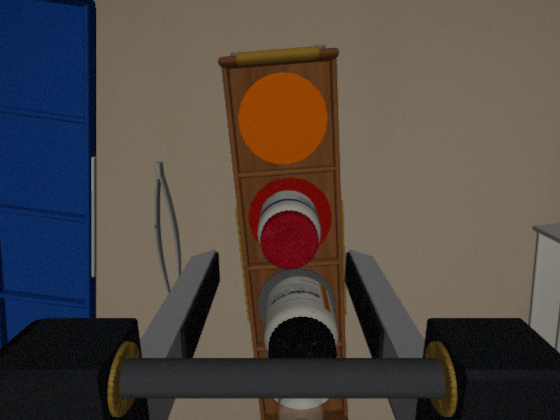

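The red jar's lid centre is at (290,240) between the fingers (columns 218 and 347), slightly to the +x side. The amber pad at the end is clear.

```bash
python3 -c "
from h import *
print(ray('wrist',(290,240),66), ray('wrist',(290,215),7))"
python3 -m crank '[[70,0,2,25,0,0,0],[70,0,2,50,0,0,0],[70,0,2,75,0,0,0],[70,0,2,88,0,0,0],[70,0,2,90,0,0,0],[70,0,2,90,0,0,0],[45,0,2,90,0,0,0],[30,0,2,90,0,0,0],[30,0,2,90,0,0,0],[30,0,2,90,0,0,0]]' 25
python3 -m crank '[[30,0,0,0,0,0,0],[30,0,0,0,0,0,0],[30,0,0,-5,0,0,0],[30,0,0,-20,0,0,0],[30,0,0,-45,0,0,0],[30,0,0,-75,0,0,0],[30,0,0,-105,0,0,0],[30,0,0,-130,0,0,0],[30,0,0,-141,0,0,0],[30,0,0,-141,0,0,0]]'
python3 to.py 434 -93 160
```

```text
[633.37926313 -57.65773302  66.        ] [634.31609914 -58.66815106   7.        ]
clock: 9.5
eef_pos: [634.7, -55.8, 23.1]
eef_rot: [3.141, 0.0, 1.571]
wrist_force: [0.4, 0.3, 4.3]
finger_gap: 41.9
finger_force: 24.9
clock: 10.5
eef_pos: [634.8, -55.8, 165.2]
eef_rot: [3.139, 0.0, 1.571]
wrist_force: [0.0, -0.3, -1.5]
finger_gap: 41.5
finger_force: 24.8
shift [ -37.2 -200.8    4.7] turn [0.003 0.    0.   ] gap 41.5 F 24.8 t 10.5
```

```bash
python3 -m crank '[[30,-2,-9,0,0,0,0],[30,-6,-32,0,0,0,0],[30,-11,-62,0,0,0,0],[30,-17,-96,0,0,0,0],[30,-23,-130,0,0,0,0],[30,-28,-160,0,0,0,0],[30,-32,-183,0,0,0,0],[30,-34,-196,0,0,0,0],[30,-35,-201,0,0,0,0],[30,-35,-201,0,0,0,0]]'
python3 to.py 434 -91.5 19; python3 -c "
from h import *
p,d=optics.camera('wrist'); cv2.imwrite('pics/w4.png',p[:,:,::-1]); p,d=optics.camera('scene'); cv2.imwrite('pics/s4.png',p[:,:,::-1])"
```

```text
clock: 11.5
eef_pos: [432.7, -90.8, 162.8]
eef_rot: [-3.141, -0.0, 1.57]
wrist_force: [0.0, -0.8, -1.5]
finger_gap: 41.7
finger_force: 24.8
shift [ -0.7   1.5 143.8] turn [-0.001 -0.    -0.   ] gap 41.7 F 24.8 t 11.5
```

View pics/s4.png

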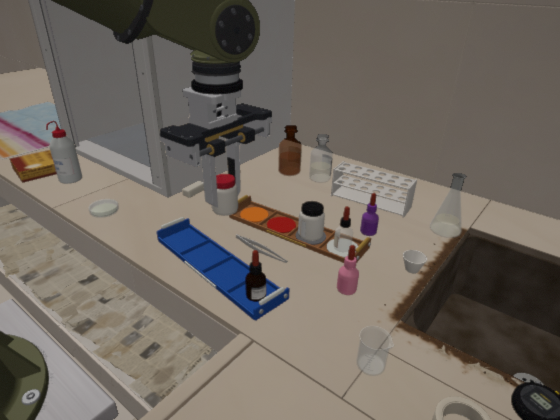

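The amber dropper stands upright in the blue rack's right-end pocket (256,280). The red jar is held upright at (225,195). Lowering now.

```bash
python3 -m crank '[[30,-1,1,25,0,0,0],[30,-1,1,60,0,0,0],[30,-1,1,95,0,0,0],[30,-1,1,120,0,0,0],[30,-1,1,134,0,0,0],[30,-1,1,139,0,0,0],[30,-1,1,142,0,0,0],[30,-1,1,143.5,0,0,0],[30,-1,1,143.5,0,0,0],[30,-1,1,143.5,0,0,0]]'
python3 -m crank '[[30,0,0,0.5,0,0,0],[30,0,0,0.5,0,0,0]]'
```

```text
clock: 12.6
eef_pos: [434.7, -91.8, 20.5]
eef_rot: [3.141, 0.0, 1.571]
wrist_force: [-0.5, 0.7, -0.9]
finger_gap: 41.7
finger_force: 24.8
clock: 12.8
eef_pos: [434.7, -91.9, 20.0]
eef_rot: [3.141, 0.0, 1.571]
wrist_force: [-1.8, 1.4, 4.0]
finger_gap: 41.3
finger_force: 24.9
```

```bash
python3 -m crank '[[52,0,0,0,0,0,0],[62,0,0,0,0,0,0],[72,0,0,0,0,0,0],[72,0,0,0,0,0,0],[72,0,0,-10,0,0,0],[72,0,0,-40,0,0,0],[72,0,0,-80,0,0,0],[72,0,0,-120,0,0,0],[80,0,0,-145,0,0,0],[82,0,0,-150,0,0,0]]'
python3 to.py 641.5 -132.5 168
```

```text
clock: 13.8
eef_pos: [435.4, -92.1, 172.8]
eef_rot: [3.137, 0.002, 1.571]
wrist_force: [0.1, 0.5, -1.0]
finger_gap: 76.4
finger_force: 0.0
shift [-40.4 206.1   5.9] turn [0.005 0.002 0.   ] gap 76.4 F 0.0 t 13.8
```

```bash
python3 -m crank '[[82,-5,26,0,0,0,0],[82,-13,65,0,0,0,0],[82,-20,103,0,0,0,0],[82,-28,141,0,0,0,0],[82,-35,176,0,0,0,0],[82,-40,200,0,0,0,0],[82,-41,206,0,0,0,0],[82,-41,206,20,0,0,0],[82,-41,206,40,0,0,0],[82,-41,206,45,0,0,0]]'
python3 to.py 642 -133 25; python3 - <<'E'
from h import *
c=optics.calibration('wrist'); p,d=optics.camera('wrist'); cv2.imwrite('pics/w5.png',p[:,:,::-1]); w=world(d,c)
for q in blobs((w[...,2]>71)&(w[...,2]<83)&(abs(w[...,0]-640)<32)&(w[...,1]>-165)&(w[...,1]<-95),100): a=w[q[2]]; print(q[0],q[1],a.mean(0).round(1),a.min(0).round(1),a.max(0).round(1))
E
```

```text
clock: 14.8
eef_pos: [638.7, -132.3, 121.7]
eef_rot: [-3.137, -0.001, 1.571]
wrist_force: [0.1, 0.3, 0.3]
finger_gap: 77.0
finger_force: 0.0
shift [-0.8  3.7 96.7] turn [-0.004 -0.001  0.   ] gap 77.0 F 0.0 t 14.8
[289.1 239.4] 3814 [ 640.8 -134.1   76.5] [ 618.2 -158.    71. ] [ 663.4 -112.4   78.9]
```

View pics/w5.png

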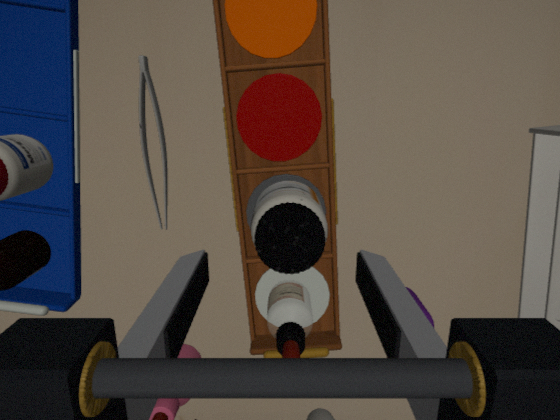

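The black lid is centred at (290,238) between the fingers (columns 208 and 357), and the depth check gives (641,-134), 78 mm high as expected.

```bash
python3 -m crank '[[82,-1,1,25,0,0,0],[82,-1,1,50,0,0,0],[82,-1,1,80,0,0,0],[82,-1,1,95,0,0,0],[82,-1,1,98,0,0,0],[82,-1,1,98,0,0,0],[60,-1,1,98,0,0,0],[42,-1,1,98,0,0,0],[42,-1,1,98,0,0,0],[42,-1,1,98,0,0,0]]' 25
python3 -m crank '[[42,0,0,0,0,0,0],[42,0,0,0,0,0,0],[42,0,0,-5,0,0,0],[42,0,0,-20,0,0,0],[42,0,0,-45,0,0,0],[42,0,0,-75,0,0,0],[42,0,0,-105,0,0,0],[42,0,0,-130,0,0,0],[42,0,0,-141,0,0,0],[42,0,0,-141,0,0,0]]'
python3 to.py 444.5 -17 168
```

```text
clock: 15.85
eef_pos: [641.8, -133.9, 27.2]
eef_rot: [3.14, 0.0, 1.571]
wrist_force: [-0.1, 0.4, 3.1]
finger_gap: 51.8
finger_force: 25.0
clock: 16.85
eef_pos: [641.8, -133.9, 169.2]
eef_rot: [3.139, 0.001, 1.571]
wrist_force: [-0.7, 0.3, -1.2]
finger_gap: 52.0
finger_force: 25.0
shift [ 116.9 -197.3    0.7] turn [ 0.002  0.001 -0.   ] gap 52.0 F 25.0 t 16.85
```

```bash
python3 -m crank '[[42,5,-9,0,0,0,0],[42,18,-31,0,0,0,0],[42,36,-61,0,0,0,0],[42,56,-95,0,0,0,0],[42,76,-128,0,0,0,0],[42,93,-157,0,0,0,0],[42,106,-180,0,0,0,0],[42,114,-193,0,0,0,0],[42,116.5,-197,0,0,0,0],[42,116.5,-197,0,0,0,0]]'
python3 -m crank '[[42,0,0,25,0,0,0],[42,0,0,60,0,0,0],[42,0,0,95,0,0,0],[42,0,0,120,0,0,0],[42,0,0,134,0,0,0],[42,0,0,139,0,0,0],[42,0,0,142,0,0,0],[42,0,0,143.5,0,0,0],[42,0,0,143.5,0,0,0],[42,0,0,143.5,0,0,0]]'
python3 -m crank '[[42,0,0,0.5,0,0,0],[42,0,0,0.5,0,0,0]]'
```

```text
clock: 17.85
eef_pos: [444.2, -17.2, 167.0]
eef_rot: [-3.141, -0.0, 1.571]
wrist_force: [0.3, 0.0, -1.0]
finger_gap: 52.0
finger_force: 25.0
clock: 18.85
eef_pos: [444.7, -17.3, 24.5]
eef_rot: [3.141, 0.0, 1.571]
wrist_force: [-0.6, 0.8, -1.1]
finger_gap: 52.3
finger_force: 25.0
clock: 19.05
eef_pos: [444.7, -17.3, 24.1]
eef_rot: [3.141, 0.0, 1.571]
wrist_force: [-2.3, 0.7, 6.6]
finger_gap: 52.2
finger_force: 25.0
```

```bash
python3 -m crank '[[62,0,0,0,0,0,0],[72,0,0,0,0,0,0],[80,0,0,0,0,0,0],[80,0,0,0,0,0,0],[80,0,0,-10,0,0,0],[80,0,0,-40,0,0,0],[80,0,0,-80,0,0,0],[80,0,0,-120,0,0,0],[75,0,0,-145,0,0,0],[70,0,0,-150,0,0,0]]'
python3 to.py 642 -211 168
```

```text
clock: 20.05
eef_pos: [445.4, -17.4, 176.9]
eef_rot: [3.136, 0.001, 1.571]
wrist_force: [0.6, 0.7, -0.5]
finger_gap: 67.1
finger_force: 0.0
shift [-193.6  196.5   10. ] turn [0.005 0.001 0.   ] gap 67.1 F 0.0 t 20.05
```

```bash
python3 -m crank '[[70,-15,15,0,0,0,0],[70,-45,45,0,0,0,0],[70,-75,76,0,0,0,0],[70,-105,107,0,0,0,0],[70,-135,138,0,0,0,0],[70,-165,168,5,0,0,0],[70,-185,189,5,0,0,0],[70,-193.5,197,5,0,0,0],[70,-193.5,197,5,0,0,0],[70,-193.5,197,5,0,0,0]]'
python3 to.py 642 -211 20; python3 - <<'E'
from h import *
c=optics.calibration('wrist'); p,d=optics.camera('wrist'); cv2.imwrite('pics/w6.png',p[:,:,::-1]); w=world(d,c)
for lo,hi in ((85,110),(30,58)):
  for q in blobs((w[...,2]>lo)&(w[...,2]<hi)&(abs(w[...,0]-642)<28)&(abs(w[...,1]+210)<28),60): a=w[q[2]]; print(q[0],q[1],a.mean(0).round(1),a.min(0).round(1),a.max(0).round(1))
E
```

```text
clock: 21.05
eef_pos: [640.8, -210.3, 167.5]
eef_rot: [-3.14, -0.001, 1.571]
wrist_force: [0.3, -0.3, 0.8]
finger_gap: 65.8
finger_force: 0.0
shift [ -0.8   1.4 147.5] turn [-0.001 -0.001 -0.   ] gap 65.8 F 0.0 t 21.05
[286.7 226.9] 289 [ 641.8 -211.8   97.6] [ 636.3 -218.4   85.2] [ 647.9 -207.7  104.6]
[285.6 200.9] 937 [ 641.3 -205.8   48. ] [ 623.7 -227.7   30. ] [ 659.3 -195.2   56.2]
```

View pics/w6.png

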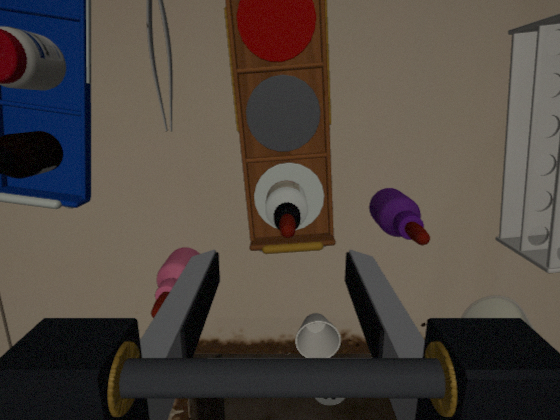

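The white bottle (286,205) is centred between the fingers. The purple one (400,212) and the pink one (178,275) are clear of them.

```bash
python3 -m crank '[[70,-2,0.5,30,0,0,0],[70,-2,0.5,65,0,0,0],[70,-2,0.5,100,0,0,0],[70,-2,0.5,130,0,0,0],[70,-2,0.5,144,0,0,0],[70,-2,0.5,148,0,0,0],[45,-2,0.5,148,0,0,0],[20,-2,0.5,148,0,0,0],[20,-2,0.5,148,0,0,0],[20,-2,0.5,148,0,0,0]]' 25
python3 -m crank '[[20,0,0,0,0,0,0],[20,0,0,0,0,0,0],[20,0,0,-5,0,0,0],[20,0,0,-20,0,0,0],[20,0,0,-45,0,0,0],[20,0,0,-75,0,0,0],[20,0,0,-105,0,0,0],[20,0,0,-130,0,0,0],[20,0,0,-141,0,0,0],[20,0,0,-141,0,0,0]]'
python3 to.py 455.5 58 168
```

```text
clock: 22.1
eef_pos: [642.3, -212.9, 21.5]
eef_rot: [3.14, 0.001, 1.571]
wrist_force: [0.3, -0.1, 0.7]
finger_gap: 37.4
finger_force: 0.1
clock: 23.1
eef_pos: [642.3, -213.0, 163.3]
eef_rot: [3.139, 0.001, 1.571]
wrist_force: [-0.5, -0.1, -1.7]
finger_gap: 34.7
finger_force: 25.0
shift [ 270.9 -186.8   -5.4] turn [ 0.003  0.001 -0.   ] gap 34.7 F 25.0 t 23.1
```

```bash
python3 -m crank '[[20,10,-7,0,0,0,0],[20,35,-24,0,0,0,0],[20,70,-48,0,0,0,0],[20,106,-73,0,0,0,0],[20,142,-98,0,0,0,0],[20,178,-123,0,0,0,0],[20,214,-148,0,0,0,0],[20,244,-168,0,0,0,0],[20,264,-182,0,0,0,0],[20,271,-187,0,0,0,0]]'
python3 -m crank '[[20,0,0,0,0,0,0],[20,0,0,20,0,0,0],[20,0,0,55,0,0,0],[20,0,0,95,0,0,0],[20,0,0,122,0,0,0],[20,0,0,136,0,0,0],[20,0,0,141,0,0,0],[20,0,0,143.5,0,0,0],[20,0,0,143.5,0,0,0],[20,0,0,143.5,0,0,0]]'
python3 -m crank '[[20,0,0,0.5,0,0,0],[20,0,0,0.5,0,0,0]]'
```

```text
clock: 24.1
eef_pos: [453.3, 59.6, 160.5]
eef_rot: [-3.14, 0.0, 1.573]
wrist_force: [-0.7, 0.5, 0.2]
finger_gap: 34.3
finger_force: 25.0
clock: 25.1
eef_pos: [455.5, 57.8, 18.4]
eef_rot: [3.141, -0.0, 1.57]
wrist_force: [-0.5, -0.3, -0.9]
finger_gap: 35.1
finger_force: 25.0
clock: 25.3
eef_pos: [455.5, 58.0, 18.1]
eef_rot: [3.14, 0.0, 1.571]
wrist_force: [-0.8, -0.3, 6.0]
finger_gap: 35.1
finger_force: 25.0
```

Contact. I release, lift, and then move back clear of the top camera's view (+y, toward the start pose).

```bash
python3 -m crank '[[45,0,0,0,0,0,0],[55,0,0,0,0,0,0],[70,0,0,0,0,0,0],[70,0,0,0,0,0,0],[70,0,0,-10,0,0,0],[70,0,0,-40,0,0,0],[70,0,0,-80,0,0,0],[70,0,0,-120,0,0,0],[70,0,0,-150,0,0,0],[70,0,0,-185,0,0,0]]'
python3 -m crank '[[70,20,-14,0,0,0,0],[70,45,-32,0,0,0,0],[70,75,-53,0,0,0,0],[70,105,-74,0,0,0,0],[70,135,-95,0,0,0,0],[70,165,-116,0,0,0,0],[70,185,-130,0,0,0,0],[70,195,-137,0,0,0,0],[70,200,-140,0,0,0,0],[70,200,-140,0,0,0,0]]'
python3 - <<'E'
from h import *
c=optics.calibration("top"); p,d=optics.camera("top"); cv2.imwrite("pics/top2.png",p[:,:,::-1]); W=world(d,c); w=W[250:330,175:365]
q0=optics.camera("scene")[0]; cv2.imwrite("pics/s2.png",q0[:,:,::-1])
for lo,hi in ((85,110),(66,80),(54,68)):
  for q in blobs((w[...,2]>lo)&(w[...,2]<hi),25):
    a=w[q[2]].mean(0); e=a[:2]-[439,-55.5]; print(lo,q[1],a.round(1),"rack x,y",(e@[.990,-.140]).round(1),(e@[.140,.990]).round(1))
E
```

```text
clock: 26.3
eef_pos: [454.4, 58.2, 204.4]
eef_rot: [3.141, -0.0, 1.571]
wrist_force: [-0.3, 0.1, -0.8]
finger_gap: 65.9
finger_force: 0.0
clock: 27.3
eef_pos: [314.7, 258.4, 202.9]
eef_rot: [3.141, -0.0, 1.572]
wrist_force: [-0.0, 0.3, -0.1]
finger_gap: 65.9
finger_force: 0.0
85 37 [455.2  57.9  97.2] rack x,y 0.1 114.6
85 38 [ 423.2 -166.1   97. ] rack x,y -0.1 -111.7
66 63 [455.2  57.5  73.2] rack x,y 0.2 114.2
66 481 [444.  -16.5  74.8] rack x,y -0.5 39.3
66 56 [ 423.9 -165.1   73.1] rack x,y 0.3 -110.6
54 133 [446.3 -19.2  57.4] rack x,y 2.2 36.9
54 312 [433.8 -92.4  62.8] rack x,y -0.0 -37.3
```

```bash
python3 -c "
import cv2,numpy as np
a=cv2.resize(cv2.imread('pics/top2.png')[150:330,170:400],(480,376)); b=cv2.resize(cv2.imread('pics/s2.png')[170:330,130:400],(320,190))
c=np.zeros((376,800,3),np.uint8); c[:,:480]=a; c[:190,480:]=b; cv2.imwrite('pics/fin.png',c)"
```

```text
(no output)
```

View pics/fin.png

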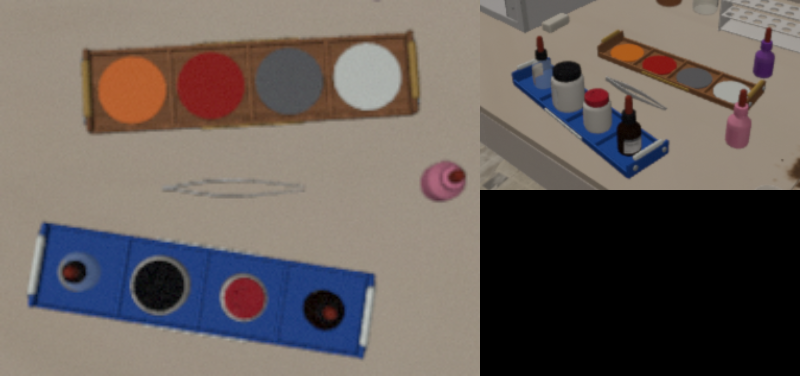

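All four stand upright, one per pocket. In the picture, left to right: white (75,271), black lid (160,285), red lid (244,297) and amber (324,310). That is the reverse of the pad order, and each measures within about 4 mm of its pocket centre.

```bash
python3 -c "
from cell import manip; print(manip.sign_off())"
```

```text
the job is handed in; nothing more can be done
None
```

The job is handed in at about 27 s of robot time: all four bottles and jars stand upright in the blue rack in reverse order (left to right: white dropper, black-lid jar, red-lid jar, amber dropper), each measured within about 4 mm of its pocket centre; no verdict came back.

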